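Fit and tension a bone-saw blade

ROBOT

A 7-joint arm with a two-finger parallel gripper is mounted at the origin on the work surface. World frame = base frame: x ahead of the robot, y to its left, z up, the work surface at z = 0. Lengths are in m, angles in rad, forces in N, time in s.
With the tool pointing down it reaches from about 0.4 to 0.875 m from the base axis. Payload 4.4 kg.
Tool frame: the origin (TCP) lies at the very end of the fingers, on their centre line; the grasp point (between the pads) lies 19 mm behind it; z points along the fingers, y is the line along which they close (so a half turn about z gives the same grasp; the last joint's range is limited). The gripper opens to 85 mm and grips with 20 to 120 N. Pads are 22 mm wide; open, the fingers measure 114 mm over their backs; the gripper's body (76 mm by 85 mm) begins 54 mm behind the grasp point. The pads swing forward as they close: fully open they stand 13 mm farther back than shut.
Start: joints at [1.151, 0.628, 0.038, 1.517, -0.027, 0.996, -0.02], TCP at [0.225, -0.61, 0.231] pointing down, gripper open.
Joint ranges: [-3.06, 3.06], [-0.37, 2.12], [-1.25, 1.32], [0.18, 2.47], [-1.1, 4.24], [0.23, 1.98], [-2.94, 2.94]. Speed limits (rad/s): [2.57, 2.57, 3.14, 3.14, 3.14, 3.14, 3.14].

INTERFACE

Orientations are given as [roll, pitch, yaw] about the fixed x, y, z axes, in that order (R = Rz(yaw) Ry(pitch) Rx(roll)).
In Python, from rig import arm, eyes gives the robot as it stands.
- The arm moves only by the tool play_rows, never from a script. Its argument "series" is a list of rows, each a list of 5 numbers: the gripper command: -1 is shut, 1 is fully open, values between are in proportion, then the shift along the tool's x, y, z in units of 100 mm (1.0 is 100 mm), then the turn about the tool's z in units of 2 pi rad (1.0 is 2 pi rad). A call has 1 to 10 rows; each row shifts and turns the commanded pose from where the row before left it, along the tool's axes as they then stand; what a row does not reach is not made up. A row lasts 1/8 s, in which the tool goes at most 62.5 mm and 10.7 degrees, less where a joint would pass 70% of its speed; a pose out of reach is approached as far as the arm can. A call with a number of a shift or a turn outside -1 to 1 is refused whole. A call with a gripper value outside its range is refused whole. The fingers move at their own pace and stop on an object; "force" is the grip in N (left out, the last holds). Time passes only in rows, so rows that do not move let the fingers close. It gives the time, the measured TCP pose, the force, the opening and the grip force at its end, in the units of the state.
- arm.read_state(): the state, without advancing time (a new reading comes with each control period).
- eyes.get_image(name): name is "scene" or "top" or "wrist"; returns the picture (420x560x3 uint8, blue, green, red); there is no depth.
- eyes.camera_model(name): a dict with "mtx" (3x3 intrinsics, pixels), "cam_to_world" (4x4, takes a point from camera to world coordinates). Camera axes: x right, y down, z forward; pixel columns grow to the right and rows downward; lengths in m; the calibration is good to about 2 mm. A picture is of the moment at which its call begins: read the wrist's pose just before it. camera_model takes no time and is no camera call; for the wrist camera it gives the pose at the moment of the call.
- arm.finish_job(): hands the job in; it is judged then, once.
The state is a dict: "t": time; "joint_positions": joint angles; "joint_vel": joint speeds; "joint_torque": joint torques, N m; "tool_pos": TCP position; "orientation": TCP orientation; "wrist_force": force on the tool from outside, world axes, zero at the start; "wrist_torque": the same for the moment, N m; "grip_width": finger opening in m; "grip_force": force on a finger pad.
Only numpy, scipy, OpenCV 4.12 (cv2) and the standard library are available. Lean on these libraries where they do the work, as an engineer would, in place of code of your own. Each camera call takes 0.05 s, during which the arm holds its last target. There are 200 camera calls.

TASK

Lay the longer of the two saw blades in the two hooks of the bench saw frame, its back up and a cross-head behind each hook, and let go of it. Then wind the handwheel clockwise by its knob until the blade is drawn up and the wheel comes to a firm feel, about 11 N at the knob; do not force it beyond that, let go and leave the blade taut. Leave the short blade, bottle, jar, mug, wood block and brass weight where they are.

Things in the scene. Friction and masses are not known exactly. Their poses are not given: they have to be found in the camera images.
- frame: bench saw frame bolted to the table: dark steel bed 420 x 130 x 15 thick, a fixed hook near one end, a grey gearbox (100 x 110, top 100 mm up) with the handwheel at the other. Origin on the table on the bed's centre line; y runs along the bed from fixed hook to gearbox, z up. The wheel's axis stands at y = +180 mm.
- fixed_hook: fixed hook; its place along the bed differs from time to time. Steel block 66 wide, 25 tall (its top is the ledge a cross-head rests on) with two upright cheeks 36 tall, 12 thick; the slot between them is 18 mm wide. Origin at its underside (15 mm above the table), on the centre line, at the cheeks' outer face; axes as the frame's: the moving hook lies to +y.
- fixed_hook_slot (a point): point on the ledge (40 mm above the table) of the fixed hook, in the middle of the slot, at the cheeks' outer face, against which the cross-head's inner face is drawn. Axes as the frame's; the ledge reaches from here 50 mm to -y, the cheeks 12 mm to +y.
- moving_hook: moving hook beside the gearbox, mirror image of the fixed hook (origin likewise, its ledge reaches to +y). Winding the wheel clockwise seen from above draws it to +y by 4 mm per radian; once both cross-heads bear on the hooks it stops and a stiff spring inside takes up further turning.
- moving_hook_slot (a point): same point on the moving hook's ledge (40 mm above the table): middle of the slot, at the cheeks' outer face; the ledge reaches from here to +y, the cheeks 12 mm to -y. At the start the blade has 8 to 38 mm of slack over the two hooks in all.
- wheel_hub (a point): centre of the steel handwheel (152 mm across, upright axis), at the top of its hub, 138 mm above the table. It starts at differing angles and needs 2 to 11 rad to tighten. Effort at the knob, along the rim: about 6.6 N while slack, then climbing steadily; firm is 11 N (10 to 12.5), over 14 N overstrains the blade. A hand resting after a stroke feels about 2 N less. It stays where it is left.
- knob_grip (a point): middle of the black upright crank knob on the wheel's rim: 26 mm diameter, 50 tall (135 to 185 mm above the table), 68 mm from the wheel's axis; this point is 165 mm above the table. The knob spins freely on its pin, so the hand need not turn with the wheel.
- blade: the long saw blade to be fitted, 200 mm long in all, 0.25 to 0.5 kg: a 4 mm toothed strip under a 10 mm thick back, with a cross-head (15 long, 44 wide, 32 tall) at each end; the heads' inner faces are 170 mm apart. It stands on its heads, back up. Origin at the middle of its underside; x along its length, z up; its two ends are alike. It stands left or right of the frame.
- blade_mid (a point): centre of the long blade, 16 mm above its underside. The 10 mm thick back, by which it is gripped, spans 18 to 32 mm above the underside.
- short_blade_mid (a point): centre of the short spare blade, the same but 140 mm long: too short for the frame; leave it alone. 16 mm above its underside.
- water: bystander to leave alone: closed clear water bottle, 230 tall, 72 across; origin at its underside
- spice_jar: bystander to leave alone: closed glass jar, 85 tall, 64 across; origin at its underside
- mug: bystander to leave alone: white mug, 90 tall, 80 across; origin at its underside
- wood_block: bystander to leave alone: wooden offcut 90 x 60 x 50; origin at its underside
- weight: bystander to leave alone: round brass weight, 70 across, 50 tall, 1.5 kg; origin at its underside
There are look-alikes about, which are no part of the job. Leave any blue, pink or purple look-alike of the blade alone.

How it is judged:
On the way:
1. the long blade lies in both hooks, let go (z of blade_mid in the frame of fixed_hook between 0.037 and 0.046 m and x of blade_mid in the frame of fixed_hook between -0.012 and 0.012 m and angle between the x axis of blade_mid and the y axis of fixed_hook, either way round below 0.08 rad and y of blade_mid in the frame of fixed_hook below 0.087 m and y of blade_mid in the frame of moving_hook above -0.087 m and contact force between the fingers and blade below 0.1 N and linear speed of blade below 0.02 m/s), for 0.2 s.
At the end, for the whole second after the job is handed in: the long blade lies in both hooks, on their ledges, and is drawn taut between them with 50 to 112 N (knob effort about 9.6 to 13.2 N) (z of blade_mid in the frame of fixed_hook between 0.037 and 0.046 m and x of blade_mid in the frame of fixed_hook between -0.012 and 0.012 m and angle between the x axis of blade_mid and the y axis of fixed_hook, either way round below 0.08 rad and y of blade_mid in the frame of fixed_hook below 0.087 m and y of blade_mid in the frame of moving_hook above -0.087 m and contact force between moving_hook and blade between 50 and 112 N and contact force between fixed_hook and blade above 45 N and linear speed of blade below 0.01 m/s); the robot touches nothing.
It fails at once if the blade is overstrained (more than 140 N) (contact force between moving_hook and blade above 140 N).
It fails at once if the short blade, bottle, jar, mug, wood block or weight is disturbed (moved by more than 30 mm) (distance of any of water, spice_jar, mug, wood_block, weight, short_blade_mid from where it was at the start of the episode above 0.03 m).
It also fails if it takes over 72 s, if anything falls off the work surface, if the arm or the gripper's body presses on something with over 40 N, if the wrist force passes 120 N, or if a joint passes its speed limit or range.

## Working session

There is one attempt and no reset: what is moved stays moved. The work goes in short steps, Python scripts to look and compute and a tool call to move; the robot and the scene stay as the last step left them, time stands still between calls to the robot, and variables do not carry over. Pictures are saved under pics/ and viewed, at most 10 in all, crops included, and the job is handed in when it is done.

Besides the shell and the picture viewer there is one more tool, called as name([rows], argument=value, ...), one row to a line, values as JSON. play_rows: Moves the arm, as the interface text tells. Shifts and turns lie within -1 to 1; 1 stands for 100 mm of shift or 2 pi rad of turn. Its arguments: {"type":"object","properties":{"series":{"type":"array","items":{"type":"array","items":{"type":"number"}}},"force":{"type":"number"}},"required":["series"]}

```bash
ls; mkdir -p pics; python3 - <<'E'
from rig import arm, eyes
import cv2,numpy as np
for n in("scene","top"):
    im=eyes.get_image(n);cv2.imwrite(f"pics/{n}0.png",im);m=eyes.camera_model(n);print(n,np.round(m["mtx"],1).tolist(),np.round(m["cam_to_world"],3).tolist())
s=arm.read_state();print(s)
E
```

```text
pics
scene [[416.5, 0.0, 273.8], [0.0, 416.5, 208.7], [0.0, 0.0, 1.0]] [[0.867, 0.32, -0.381, 1.052], [0.498, -0.548, 0.672, -0.811], [0.006, -0.773, -0.635, 0.961], [0.0, 0.0, 0.0, 1.0]]
top [[394.4, 0.0, 275.5], [0.0, 394.4, 211.3], [0.0, 0.0, 1.0]] [[-0.022, -0.983, 0.183, 0.33], [-1.0, 0.02, -0.011, 0.102], [0.007, -0.184, -0.983, 1.177], [0.0, 0.0, 0.0, 1.0]]
{'t': 0.1, 'joint_positions': array([ 1.15120015,  0.6292588 ,  0.03844208,  1.51826989, -0.02698483,
        0.99627545, -0.02000564]), 'joint_vel': array([-0.00093   , -0.00314401,  0.00125567, -0.00351826, -0.001135  ,
        0.00047212,  0.0006476 ]), 'joint_torque': array([ 4.13586458e-03, -5.64524066e+01,  1.23097077e+00, -1.93969899e+01,
        1.14084111e-02,  5.40619396e-03,  3.39804626e-05]), 'tool_pos': array([ 0.22503421, -0.60921305,  0.23047704]), 'orientation': array([-3.13989932e+00,  2.83478467e-05,  3.53800945e-01]), 'wrist_force': array([-0.18073435, -0.24199083, -0.11483291]), 'wrist_torque': array([ 0.05690867, -0.00397401, -0.02186899]), 'grip_force': 0.0, 'grip_width': 0.08549637745558569}
```

View pics/scene0.png

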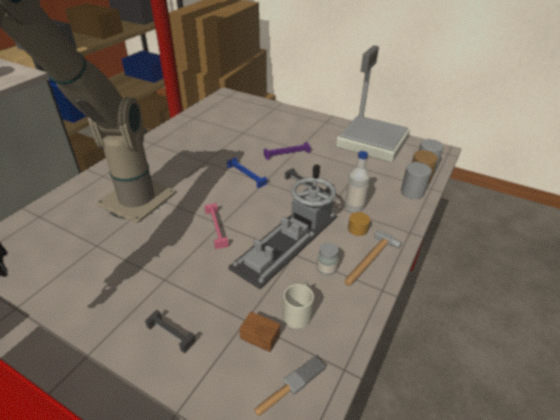

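View pics/top0.png

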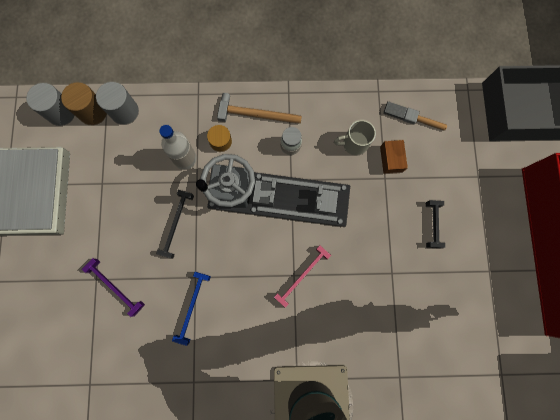

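Candidates: dark blades at top-image (175,225), with ends (184,195) to (165,254), and (434,224), with ends (434,203) to (434,245). The others are pink, blue and purple look-alikes. The first is about 62 px against 43 px, so it is the long one. I'll confirm that with a crop and by measuring.

```bash
cat > h.py <<'E'
import numpy as np,cv2
from rig import arm,eyes
def ray(n,uv,z,m=None):
    m=m or eyes.camera_model(n);T=np.array(m["cam_to_world"])
    d=T[:3,:3]@np.linalg.inv(m["mtx"])@np.array([*uv,1.]);o=T[:3,3]
    return o+d*(z-o[2])/d[2]
def proj(n,p,m=None):
    m=m or eyes.camera_model(n);T=np.linalg.inv(m["cam_to_world"])
    c=T[:3,:3]@np.array(p,float)+T[:3,3];u=np.array(m["mtx"])@c;return u[:2]/u[2]
E
python3 - <<'E'
from h import *
im=cv2.imread("pics/top0.png")
cv2.imwrite("pics/crop1.png",cv2.resize(im[140:275,140:365],None,fx=3.5,fy=3.5,interpolation=cv2.INTER_CUBIC))
for a,b in(((184,195),(165,254)),((434,203),(434,246))):
    p,q=ray("top",a,.032),ray("top",b,.032);print(p,q,np.linalg.norm(p-q))
g=im.max(2)
for (x0,x1,y0,y1) in((155,197,185,262),(420,448,195,252)):
    mk=np.zeros_like(g);mk[y0:y1,x0:x1]=(g[y0:y1,x0:x1]<75)*255
    n,l,st,c=cv2.connectedComponentsWithStats(mk)
    for i in range(1,n):
        if st[i,4]>100:
            pts=np.argwhere(l==i)[:,::-1].astype(np.float32);r=cv2.minAreaRect(pts);print(st[i],c[i],r)
E
```

```text
[0.59849824 0.35983013 0.032     ] [0.42466401 0.41097286 0.032     ] 0.18120132136371855
[ 0.55930132 -0.38297491  0.032     ] [ 0.43151172 -0.37074493  0.032     ] 0.12837349624057706
[156 185  41  74 617] [176.94165316 219.46839546] ((178.73641967773438, 220.4276123046875), (23.435871124267578, 78.18911743164062), 18.725786209106445)
[425 200  20  49 432] [434.68981481 224.0787037 ] ((434.4878234863281, 223.9884033203125), (48.22442626953125, 18.11391258239746), 88.63607025146484)
```

View pics/crop1.png

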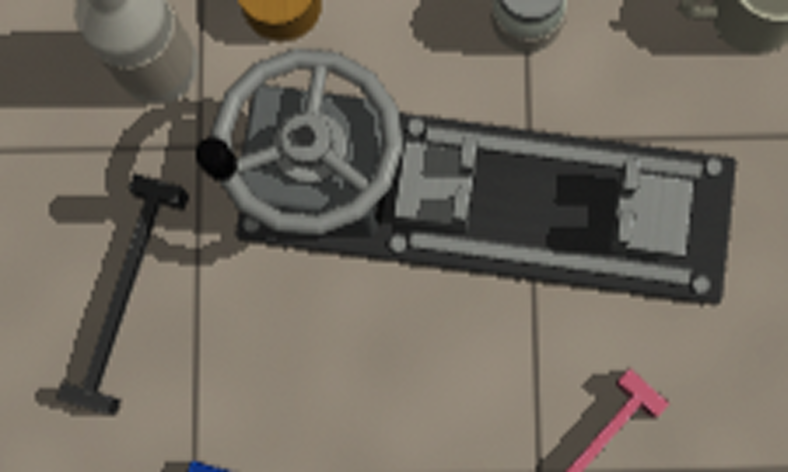

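The crop confirms it: the dark blade with heads at crop (158,192) and (88,398) is about 181–185 mm between head centres, so it is the long one. The other, at 128 mm, is the spare. The hooks are at crop (465,180) moving and (630,205) fixed. The hub is at (305,138) and the knob at (216,158).

```bash
cat >> h.py <<'E'
def rows(p0,yaw0,p1,yaw1,n,g):
    """n equal rows from pose to pose (tool down); each row's shift in tool axes at the row's start"""
    p0,p1=np.array(p0),np.array(p1);dy=(yaw1-yaw0)/n;d=(p1-p0)/n;out=[]
    for i in range(n):
        y=yaw0+dy*i;c,s=np.cos(y),np.sin(y)
        out.append([g]+[round(float(v),3) for v in(10*(c*d[0]+s*d[1]),10*(s*d[0]-c*d[1]),-10*d[2],-dy/2/np.pi)])
    return str(out).replace(" ","")
E
python3 - <<'E'
from h import *
m=eyes.camera_model("top")
def c(u,v,z): return np.round(ray("top",((u+.5)/3.5+139.5,(v+.5)/3.5+139.5),z,m),4)
print("blade",c(158,192,.032),c(88,398,.032))
B=[c(*b,.017) for b in((416,125),(714,166),(702,285),(398,243))];print("bolts",B)
a=(B[0]+B[3])/2;b=(B[1]+B[2])/2;d=a-b;print("mids",a,b,"dir",np.degrees(np.arctan2(d[1],d[0])))
print("bedcorners",c(735,157,.015),c(720,303,.015))
print("hub",c(305,138,.138),"knobtop",c(213,150,.185))
print("slots", c(470,182,.051),c(628,205,.051))
E
```

```text
blade [0.6    0.3575 0.032 ] [0.4265 0.4116 0.032 ]
bolts [array([0.6588, 0.1381, 0.017 ]), array([ 0.617 , -0.1194,  0.017 ]), array([ 0.513 , -0.1036,  0.017 ]), array([0.5547, 0.155 , 0.017 ])]
mids [0.60675 0.14655 0.017  ] [ 0.565  -0.1115  0.017 ] dir 80.80973205714845
bedcorners [ 0.6252 -0.1384  0.015 ] [ 0.4975 -0.1185  0.015 ]
hub [0.6158 0.2207 0.138 ] knobtop [0.595  0.2834 0.185 ]
slots [0.5989 0.0925 0.051 ] [ 0.5765 -0.0391  0.051 ]
```

```bash
python3 - <<'E'
from h import *
r=np.radians
s=arm.read_state()
print(rows(s["tool_pos"],s["orientation"][2],[.55,.03,.38],r(80.8),13,1))
E
```

```text
[[1,0.405,-0.375,-0.115,-0.013],[1,0.434,-0.341,-0.115,-0.013],[1,0.46,-0.304,-0.115,-0.013],[1,0.483,-0.266,-0.115,-0.013],[1,0.503,-0.226,-0.115,-0.013],[1,0.52,-0.184,-0.115,-0.013],[1,0.533,-0.141,-0.115,-0.013],[1,0.543,-0.098,-0.115,-0.013],[1,0.549,-0.053,-0.115,-0.013],[1,0.552,-0.008,-0.115,-0.013],[1,0.55,0.036,-0.115,-0.013],[1,0.546,0.081,-0.115,-0.013],[1,0.537,0.125,-0.115,-0.013]]
```

play_rows([
  [1,0.405,-0.375,-0.115,-0.013],
  [1,0.434,-0.341,-0.115,-0.013],
  [1,0.46,-0.304,-0.115,-0.013],
  [1,0.483,-0.266,-0.115,-0.013],
  [1,0.503,-0.226,-0.115,-0.013],
  [1,0.52,-0.184,-0.115,-0.013],
  [1,0.533,-0.141,-0.115,-0.013],
  [1,0.543,-0.098,-0.115,-0.013],
  [1,0.549,-0.053,-0.115,-0.013],
  [1,0.552,-0.008,-0.115,-0.013],
])

```text
t: 1.35
tool_pos: [0.4746, -0.1159, 0.3466]
orientation: [-3.141, 0.0, 1.173]
wrist_force: [0.3, -0.3, -0.7]
grip_width: 0.0852
grip_force: 0.0
```

play_rows([
  [1,0.55,0.036,-0.115,-0.013],
  [1,0.546,0.081,-0.115,-0.013],
  [1,0.537,0.125,-0.115,-0.013],
  [1,0,0,0,0],
  [1,0,0,0,0],
])

```text
t: 1.98
tool_pos: [0.5481, 0.0297, 0.3802]
orientation: [-3.14, 0.001, 1.415]
wrist_force: [-0.6, -0.1, -0.3]
grip_width: 0.0853
grip_force: 0.0
```

```bash
python3 - <<'E'
from h import *
s=arm.read_state();print(s["t"],s["tool_pos"],s["orientation"],s["joint_positions"].round(2))
import json
m=eyes.camera_model("wrist");im=eyes.get_image("wrist");cv2.imwrite("pics/w1.png",im)
print(np.round(m["mtx"],1).tolist(),np.round(m["cam_to_world"],3).tolist())
json.dump({k:np.array(m[k]).tolist() for k in("mtx","cam_to_world")},open("w1.json","w"))
E
```

```text
1.975 [0.54806761 0.0296716  0.38016877] [-3.14025130e+00  1.18270451e-03  1.41522331e+00] [ 0.17  0.37 -0.4   1.57  0.15  1.24 -0.41]
[[293.9, 0.0, 273.3], [0.0, 293.9, 210.8], [0.0, 0.0, 1.0]] [[0.988, -0.148, -0.052, 0.561], [-0.156, -0.936, -0.314, 0.111], [-0.002, 0.318, -0.948, 0.523], [0.0, 0.0, 0.0, 1.0]]
```

View pics/w1.png

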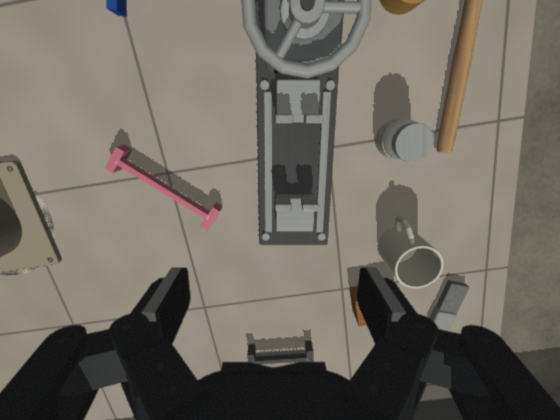

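The wrist view from above the frame shows the fixed hook near (297,205), the moving hook near (298,118), and the bed corners near (260,244) and (327,244). I'll enlarge the hook area and plan the move to the blade at the same time.

```bash
python3 - <<'E'
from h import *
im=cv2.imread("pics/w1.png")
cv2.imwrite("pics/crop2.png",cv2.resize(im[75:250,225:370],None,fx=3.4,fy=3.4,interpolation=cv2.INTER_CUBIC))
s=arm.read_state()
print(rows([.548,.0297,.38],1.415,[.485,.31,.30],np.radians(162.7),9,1))
E
```

```text
[[1,0.297,-0.117,0.089,-0.025],[1,0.312,-0.069,0.089,-0.025],[1,0.319,-0.019,0.089,-0.025],[1,0.318,0.031,0.089,-0.025],[1,0.309,0.081,0.089,-0.025],[1,0.292,0.129,0.089,-0.025],[1,0.268,0.173,0.089,-0.025],[1,0.238,0.213,0.089,-0.025],[1,0.201,0.248,0.089,-0.025]]
```

View pics/crop2.png

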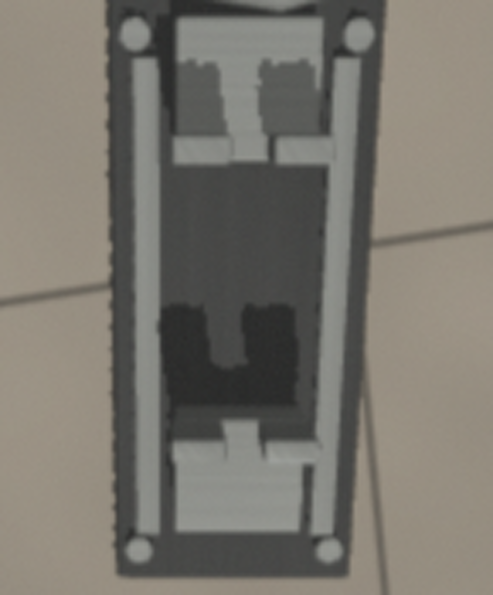

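```bash
python3 - <<'E'
from h import *
import json
m=json.load(open("w1.json"));m["mtx"]=np.array(m["mtx"])
def c(u,v,z): return np.round(ray("wrist",((u+.5)/3.4+224.5,(v+.5)/3.4+74.5),z,m),4)
B=[c(*b,.017) for b in((135,34),(359,34),(329,550),(139,550))];print(B)
a=(B[0]+B[1])/2;b=(B[3]+B[2])/2;d=a-b;print("mids",a,b,np.degrees(np.arctan2(d[1],d[0])))
K=[c(118,576,.015),c(348,576,.015)];print("corners",K,(K[0]+K[1])/2)
print("fix floor inner",c(242,420,.04))
for z in(.051,.076): print(z,"fixed in/out",c(244,441,z),c(244,462,z),"slot l/r",c(226,450,z),c(266,450,z),"mov out/in",c(252,136,z),c(252,162,z),"l/r",c(230,150,z),c(275,150,z))
E
```

```text
[array([0.5522, 0.1545, 0.017 ]), array([0.6555, 0.1381, 0.017 ]), array([ 0.6142, -0.1203,  0.017 ]), array([ 0.5109, -0.104 ,  0.017 ])]
mids [0.60385 0.1463  0.017  ] [ 0.56255 -0.11215  0.017  ] 80.92096356426569
corners [array([ 0.4966, -0.1186,  0.015 ]), array([ 0.6232, -0.1385,  0.015 ])] [ 0.5599  -0.12855  0.015  ]
fix floor inner [ 0.576  -0.0323  0.04  ]
0.051 fixed in/out [ 0.5752 -0.0399  0.051 ] [ 0.5738 -0.0507  0.051 ] slot l/r [ 0.5658 -0.0431  0.051 ] [ 0.5854 -0.0462  0.051 ] mov out/in [0.5977 0.1017 0.051 ] [0.5962 0.0906 0.051 ] l/r [0.5871 0.0973 0.051 ] [0.6071 0.0941 0.051 ]
0.076 fixed in/out [ 0.5745 -0.0319  0.076 ] [ 0.5731 -0.0422  0.076 ] slot l/r [ 0.5655 -0.035   0.076 ] [ 0.5841 -0.0379  0.076 ] mov out/in [0.5957 0.1022 0.076 ] [0.5943 0.0917 0.076 ] l/r [0.5857 0.098  0.076 ] [0.6047 0.095  0.076 ]
```

play_rows([
  [1,0.297,-0.117,0.089,-0.025],
  [1,0.312,-0.069,0.089,-0.025],
  [1,0.319,-0.019,0.089,-0.025],
  [1,0.318,0.031,0.089,-0.025],
  [1,0.309,0.081,0.089,-0.025],
  [1,0.292,0.129,0.089,-0.025],
  [1,0.268,0.173,0.089,-0.025],
  [1,0.238,0.213,0.089,-0.025],
  [1,0.201,0.248,0.089,-0.025],
  [1,0,0,0,0],
])

```text
t: 3.28
tool_pos: [0.4857, 0.3116, 0.2998]
orientation: [-3.141, -0.002, 2.831]
wrist_force: [0.0, -0.9, 0.7]
grip_width: 0.0856
grip_force: 0.0
```

```bash
python3 - <<'E'
from h import *
import json
s=arm.read_state();print(s["t"],s["tool_pos"],s["orientation"],s["joint_positions"].round(2))
m=eyes.camera_model("wrist");im=eyes.get_image("wrist");cv2.imwrite("pics/w2.png",im)
json.dump({k:np.array(m[k]).tolist() for k in("mtx","cam_to_world")},open("w2.json","w"))
E
```

```text
3.275 [0.48567723 0.31157546 0.29980363] [-3.14084431e+00 -1.94514017e-03  2.83144240e+00] [-0.14  0.54 -0.76  1.62  0.4   1.14  0.26]
```

View pics/w2.png

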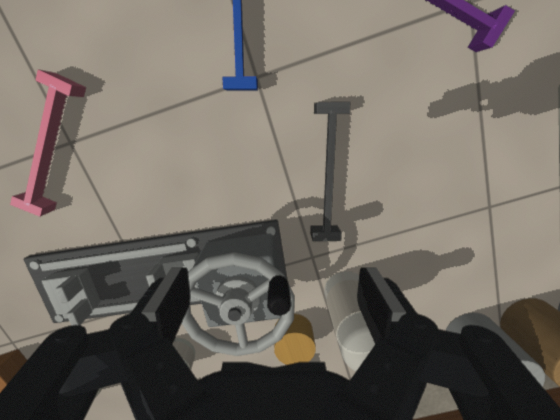

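```bash
python3 - <<'E'
from h import *
import json
m=json.load(open("w2.json"));m["mtx"]=np.array(m["mtx"])
im=cv2.imread("pics/w2.png");g=im.max(2)
for v in range(96,246,8): print(v,g[v,312:358].tolist())
for uv in((332,105),(326,231)): print(ray("w",uv,.032,m).round(4))
E
```

```text
96 [159, 160, 160, 158, 160, 160, 159, 158, 159, 158, 158, 159, 158, 158, 157, 157, 158, 157, 157, 154, 153, 147, 128, 132, 151, 153, 147, 128, 124, 130, 145, 127, 126, 133, 151, 146, 127, 124, 119, 111, 122, 123, 120, 120, 142, 127]
104 [158, 143, 77, 56, 61, 76, 76, 75, 75, 75, 76, 74, 75, 77, 75, 75, 76, 74, 75, 75, 75, 75, 75, 74, 74, 74, 73, 74, 74, 75, 74, 74, 73, 73, 75, 74, 74, 75, 79, 98, 100, 99, 100, 99, 98, 99]
112 [154, 129, 68, 54, 58, 73, 74, 73, 74, 73, 73, 73, 74, 75, 72, 72, 73, 74, 81, 83, 78, 74, 74, 71, 72, 73, 72, 72, 71, 71, 72, 72, 71, 70, 70, 71, 72, 81, 105, 132, 154, 157, 157, 157, 156, 158]
120 [159, 158, 159, 159, 160, 158, 158, 158, 157, 158, 157, 157, 157, 156, 151, 120, 68, 69, 72, 72, 71, 71, 70, 69, 76, 95, 98, 100, 97, 98, 98, 97, 98, 99, 100, 99, 99, 101, 117, 150, 156, 157, 156, 157, 158, 157]
128 [159, 159, 159, 157, 157, 157, 157, 158, 157, 157, 157, 157, 158, 154, 141, 84, 61, 73, 71, 72, 70, 71, 72, 74, 87, 98, 98, 98, 98, 98, 99, 99, 98, 99, 99, 100, 111, 135, 144, 155, 157, 157, 158, 158, 158, 158]
136 [158, 158, 158, 157, 157, 157, 157, 157
[... 2333 characters left out ...]
, 99, 100, 99, 100, 100, 99, 100, 100, 99, 99, 100]
224 [95, 95, 93, 94, 94, 95, 95, 94, 94, 94, 85, 48, 34, 48, 46, 48, 48, 49, 57, 80, 92, 87, 87, 87, 87, 90, 98, 100, 99, 99, 99, 100, 99, 99, 100, 100, 101, 100, 100, 101, 101, 100, 102, 119, 154, 157]
232 [36, 48, 48, 48, 46, 49, 48, 46, 44, 42, 43, 43, 44, 48, 45, 46, 47, 47, 45, 43, 46, 44, 46, 46, 44, 43, 45, 45, 53, 90, 140, 149, 133, 104, 100, 100, 100, 99, 101, 100, 99, 100, 99, 99, 102, 118]
240 [63, 52, 52, 49, 49, 51, 51, 51, 51, 51, 56, 68, 73, 71, 73, 65, 60, 61, 59, 59, 59, 59, 58, 58, 61, 64, 66, 69, 87, 128, 153, 154, 141, 106, 98, 99, 100, 99, 100, 99, 98, 99, 99, 101, 112, 142]
[0.4217 0.4136 0.032 ]
[0.5924 0.3609 0.032 ]
```

```bash
python3 - <<'E'
from h import *
import json
m=json.load(open("w2.json"));m["mtx"]=np.array(m["mtx"])
g=cv2.imread("pics/w2.png").max(2)
print(g[96:120,320].tolist());print(g[96:120,345].tolist());print(g[220:246,316].tolist());print(g[220:246,337].tolist())
a,b=ray("w",(332,128),.032,m),ray("w",(327.6,208),.032,m);d=b-a;print(a,b,np.degrees(np.arctan2(d[1],d[0])))
print(np.array(m["cam_to_world"])[:3,3])
for t in(-.1,-.085,0,.085,.1):
    p=np.array([.51,.386,.032])+t*np.array([np.cos(np.radians(-17.2)),np.sin(np.radians(-17.2)),0]);print(t,proj("w",p,m).round(1), proj("w",p-[0,0,.032],m).round(1))
E
```

```text
[159, 158, 158, 157, 154, 117, 81, 75, 75, 74, 74, 73, 71, 74, 74, 73, 74, 90, 138, 156, 158, 159, 159, 158]
[133, 107, 100, 99, 98, 84, 76, 75, 73, 74, 72, 72, 71, 69, 72, 72, 70, 73, 90, 98, 100, 99, 99, 99]
[98, 97, 97, 97, 94, 68, 40, 37, 39, 37, 36, 39, 46, 66, 70, 59, 48, 48, 48, 47, 49, 75, 94, 99, 98, 100]
[98, 98, 98, 97, 90, 72, 53, 43, 38, 36, 35, 38, 43, 48, 47, 48, 48, 46, 46, 46, 64, 129, 154, 157, 156, 156]
[0.44998236 0.40638831 0.032     ] [0.557852   0.37230145 0.032     ] -17.536564794161393
[0.4082662  0.33729291 0.44284628]
-0.1 [332.1  98.9] [327.8 100. ]
-0.085 [331.5 111. ] [327.3 111.2]
0 [328.5 174.5] [324.7 170.4]
0.085 [325.8 230.3] [322.5 222.8]
0.1 [325.4 239.5] [322.1 231.4]
```

The wrist view (w2) shows the long blade standing upright, with its heads at (332,107) and (326,233). Its centre is about (0.513, 0.386) at a yaw of −17.5°. I'm going to the grasp now.

```bash
python3 - <<'E'
from h import *
y=2.8314;r=np.radians(162.5)
print(rows([.4857,.3116,.2998],y,[.513,.3857,.12],r,4,0.3))
E
```

```text
[[0.3,-0.008,0.197,0.45,-0.0],[0.3,-0.009,0.197,0.45,-0.0],[0.3,-0.009,0.197,0.45,-0.0],[0.3,-0.009,0.197,0.45,-0.0]]
```

play_rows([
  [0.3,-0.008,0.197,0.45,0],
  [0.3,-0.009,0.197,0.45,0],
  [0.3,-0.009,0.197,0.45,0],
  [0.3,-0.009,0.197,0.45,-0.001],
  [0.3,0,0,0.4,0],
  [0.3,0,0,0.4,0],
  [0.3,0,0,0.22,0],
  [0.3,0,0,0.1,0],
  [0.3,0,0,0,0],
])

```text
t: 4.45
tool_pos: [0.515, 0.3846, 0.0092]
orientation: [3.141, 0.001, 2.835]
wrist_force: [0.2, 0.6, 0.2]
grip_width: 0.0557
grip_force: 0.0
```

play_rows([
  [-1,0,0,0,0],
  [-1,0,0,0,0],
  [-1,0,0,0,0],
  [-1,0,0,0,0],
  [-1,0,0,0,0],
  [-1,0,0,0,0],
], force=60)

```text
t: 5.2
tool_pos: [0.515, 0.3855, 0.0099]
orientation: [3.14, 0.001, 2.836]
wrist_force: [-0.9, -0.3, 6.4]
grip_width: 0.0086
grip_force: 59.7
```

```bash
python3 - <<'E'
from h import *
print(rows([.515,.3855,.25],2.836,[.5855,.030,.25],np.radians(80.85),9,-1))
E
```

```text
[[-1,-0.194,-0.353,-0.0,0.025],[-1,-0.247,-0.318,-0.0,0.025],[-1,-0.294,-0.275,-0.0,0.025],[-1,-0.334,-0.226,-0.0,0.025],[-1,-0.365,-0.17,-0.0,0.025],[-1,-0.387,-0.11,-0.0,0.025],[-1,-0.4,-0.048,-0.0,0.025],[-1,-0.402,0.016,-0.0,0.025],[-1,-0.395,0.079,-0.0,0.025]]
```

play_rows([
  [-1,0,0,-0.3,0],
  [-1,0,0,-0.5,0],
  [-1,0,0,-0.6,0],
  [-1,0,0,-0.6,0],
  [-1,0,0,-0.4,0],
  [-1,0,0,0,0],
])

```text
t: 5.95
tool_pos: [0.5153, 0.3863, 0.2518]
orientation: [3.137, 0.003, 2.835]
wrist_force: [-0.4, -0.4, -3.5]
grip_width: 0.0086
grip_force: 59.1
```

Lifted, with about 3.5 N of weight on the wrist. I'm carrying it over to the frame.

play_rows([
  [-1,-0.194,-0.353,0,0.025],
  [-1,-0.247,-0.318,0,0.025],
  [-1,-0.294,-0.275,0,0.025],
  [-1,-0.334,-0.226,0,0.025],
  [-1,-0.365,-0.17,0,0.025],
  [-1,-0.387,-0.11,0,0.025],
  [-1,-0.4,-0.048,0,0.025],
  [-1,-0.402,0.016,0,0.025],
  [-1,-0.395,0.079,0,0.025],
  [-1,0,0,0,0],
])

```text
t: 7.2
tool_pos: [0.5856, 0.0238, 0.2458]
orientation: [-3.138, 0.005, 1.414]
wrist_force: [1.3, 0.2, -4.2]
grip_width: 0.009
grip_force: 59.1
```

```bash
python3 - <<'E'
from h import *
import json
s=arm.read_state();print(s["t"],s["tool_pos"],s["orientation"],s["joint_positions"].round(2))
m=eyes.camera_model("wrist");im=eyes.get_image("wrist");cv2.imwrite("pics/w3.png",im)
t=eyes.get_image("top");cv2.imwrite("pics/top3.png",t)
json.dump({k:np.array(m[k]).tolist() for k in("mtx","cam_to_world")},open("w3.json","w"))
E
```

```text
7.2 [0.58564579 0.02384504 0.24584365] [-3.13765809  0.00507562  1.41383757] [ 0.13  0.54 -0.35  1.67  0.22  0.97 -0.45]
```

View pics/w3.png

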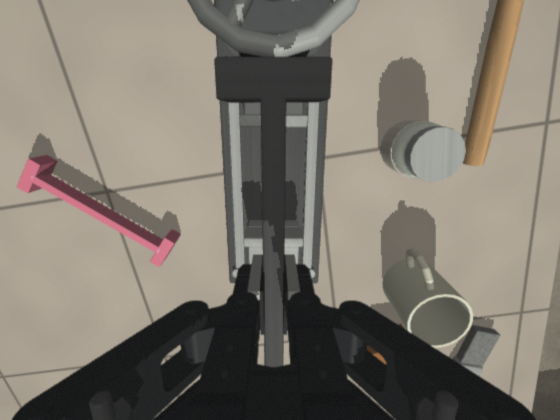

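```bash
python3 - <<'E'
from h import *
import json
m=json.load(open("w3.json"));m["mtx"]=np.array(m["mtx"])
g=cv2.imread("pics/w3.png").max(2)
print(g[50:108,240].tolist()); print(g[80,208:340].tolist()); print(g[200,250:296].tolist())
p=np.array([.5856,.0238,0]);u=np.array([np.cos(1.414),np.sin(1.414),0]);n=np.array([u[1],-u[0],0])
for t in(.085,.1):
  for z in(.236,.268):
    for w in(-.022,.022):print(t,z,w,proj("w",p+u*t+n*w+[0,0,z],m).round(1))
print(proj("w",p+u*.03+[0,0,.268],m))
E
```

```text
[67, 64, 46, 33, 27, 35, 43, 49, 53, 54, 55, 56, 54, 55, 54, 56, 56, 55, 56, 56, 55, 56, 54, 55, 54, 54, 54, 54, 54, 52, 53, 52, 54, 53, 53, 54, 53, 53, 54, 54, 54, 52, 53, 53, 52, 53, 53, 50, 46, 40, 35, 37, 51, 74, 83, 83, 84, 84]
[175, 175, 175, 175, 176, 174, 161, 104, 57, 53, 52, 52, 53, 54, 52, 52, 54, 53, 54, 53, 52, 52, 53, 53, 52, 51, 53, 53, 53, 53, 53, 53, 53, 52, 52, 52, 53, 51, 52, 52, 54, 53, 52, 53, 52, 52, 53, 54, 53, 53, 51, 51, 51, 52, 54, 52, 52, 52, 53, 51, 53, 53, 52, 52, 53, 52, 53, 53, 53, 50, 51, 53, 53, 52, 53, 51, 52, 52, 52, 52, 51, 52, 52, 52, 52, 52, 52, 53, 52, 52, 53, 51, 53, 52, 52, 52, 53, 52, 53, 52, 51, 51, 53, 50, 53, 52, 51, 53, 50, 53, 50, 53, 52, 51, 52, 53, 51, 51, 51, 52, 53, 51, 75, 128, 174, 179, 179, 179, 178, 179, 179, 178]
[54, 52, 52, 52, 53, 53, 52, 54, 53, 52, 53, 49, 47, 50, 50, 52, 52, 51, 54, 52, 54, 52, 53, 51, 52, 52, 52, 51, 51, 52, 51, 51, 51, 49, 48, 50, 53, 52, 52, 53, 53, 52, 52, 51, 52, 52]
0.085 0.236 -0.022 [229.1 106.7]
0.085 0.236 0.022 [319.2 106.6]
0.085 0.268 -0.022 [217.  105.6]
0.085 0.268 0.022 [331.1 105.4]
0.1 0.236 -0.022 [227.6  73.1]
0.1 0.236 0.022 [320.8  72.8]
0.1 0.268 -0.022 [214.4  62.5]
0.1 0.268 0.022 [333.6  62.2]
[274.11385729 236.60021074]
```

The blade hangs straight. Its far head spans (215–331, 57–101), which puts the blade centre about 2 mm along from the TCP. I'm correcting by about 4 mm and lowering.

play_rows([
  [-1,0.04,-0.01,0.3,0],
  [-1,0,0,0.5,0],
  [-1,0,0,0.5,0],
  [-1,0,0,0.2,0],
  [-1,0,0,0,0],
  [-1,0,0,0,0],
])

```text
t: 8.05
tool_pos: [0.5867, 0.0351, 0.0993]
orientation: [3.141, -0.001, 1.424]
wrist_force: [1.1, 0.7, -2.7]
grip_width: 0.0091
grip_force: 59.1
```

play_rows([
  [-1,-0.07,0,0,0.002],
  [-1,0,0,0,0],
  [-1,0,0,0.2,0],
  [-1,0,0,0.15,0],
  [-1,0,0,0.1,0],
  [-1,0,0,0,0],
])

```text
t: 8.8
tool_pos: [0.5847, 0.027, 0.053]
orientation: [-3.14, 0.0, 1.41]
wrist_force: [0.1, -0.1, -3.5]
grip_width: 0.0086
grip_force: 59.2
```

play_rows([
  [-1,0.01,0,0.03,0],
  [-1,0,0,0.01,0],
  [-1,0,0,0,0],
])

```text
t: 9.18
tool_pos: [0.5856, 0.028, 0.05]
orientation: [3.141, -0.0, 1.409]
wrist_force: [0.3, 0.3, -3.1]
grip_width: 0.0088
grip_force: 59.3
```

play_rows([
  [-1,0,0,0.015,0],
  [-1,0,0,0.015,0],
  [-1,0,0,0,0],
])

```text
t: 9.55
tool_pos: [0.5857, 0.028, 0.0497]
orientation: [3.14, 0.001, 1.409]
wrist_force: [-6.9, -0.4, 20.2]
grip_width: 0.0087
grip_force: 62.5
```

It makes contact at the expected ledge height, so the blade is seated. I'm backing off slightly and releasing.

play_rows([
  [-1,0,0,-0.02,0],
  [-0.3,0,0,0,0],
  [-0.3,0,0,0,0],
  [-0.3,0,0,0,0],
  [-0.3,0,0,0,0],
])

```text
t: 10.18
tool_pos: [0.5854, 0.028, 0.0486]
orientation: [-3.141, -0.0, 1.409]
wrist_force: [-0.3, -0.4, -0.0]
grip_width: 0.0299
grip_force: 0.0
```

play_rows([
  [-0.3,0,0,-0.3,0],
  [-0.3,0,0,-0.6,0],
  [-0.3,0,0,-0.6,0],
  [-0.3,0,0,-0.6,0],
  [-0.3,-0.1,0,-0.5,0],
  [-0.3,0,0,0,0],
  [-0.3,0,0,0,0],
])

```text
t: 11.05
tool_pos: [0.5833, 0.0179, 0.3081]
orientation: [-3.141, 0.0, 1.409]
wrist_force: [0.6, 0.0, -1.3]
grip_width: 0.0298
grip_force: 0.0
```

```bash
python3 - <<'E'
from h import *
import json
s=arm.read_state();print(s["t"],s["tool_pos"],s["orientation"])
m=eyes.camera_model("wrist");im=eyes.get_image("wrist")
t=eyes.get_image("top");cv2.imwrite("pics/top4.png",t);cv2.imwrite("pics/w4.png",im)
json.dump({k:np.array(m[k]).tolist() for k in("mtx","cam_to_world")},open("w4.json","w"))
a=im[0:300,180:380];b=t[140:260,180:370]
a=cv2.resize(a,None,fx=2,fy=2);b=cv2.resize(b,(400,253));b=cv2.copyMakeBorder(b,0,600-253,0,0,cv2.BORDER_CONSTANT)
cv2.imwrite("pics/c4.png",np.hstack([a,b]))
E
```

```text
11.05 [0.58325101 0.01793831 0.30814654] [-3.14070335e+00  3.66675123e-04  1.40923145e+00]
```

View pics/c4.png

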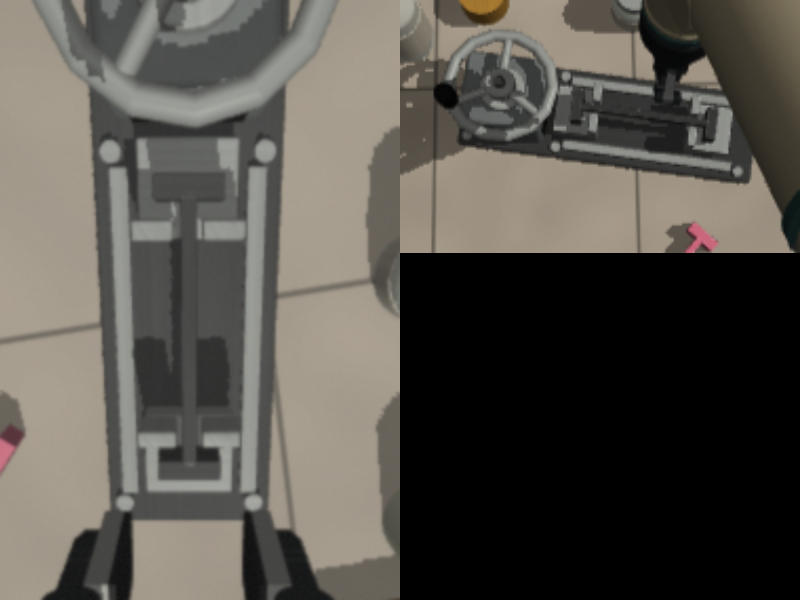

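The picture shows the blade in both slots, a cross-head behind each hook, on the ledges. Next I locate the hub and knob using w2 (hub at (235,312), knob top at (280,285)).

```bash
python3 - <<'E'
from h import *
import json
m2=json.load(open("w2.json"));m2["mtx"]=np.array(m2["mtx"]);m1=json.load(open("w1.json"));m1["mtx"]=np.array(m1["mtx"])
print("hub w2",ray("w",(235,311),.138,m2),"w1",ray("w",(309,10),.138,m1))
im=cv2.imread("pics/w2.png");g=im.max(2)
mk=(g[262:320,262:300]<45).astype(np.uint8);n,l,st,c=cv2.connectedComponentsWithStats(mk)
for i in range(1,n):
    if st[i,4]>60:print(st[i],c[i]+[262,262])
t=cv2.imread("pics/top4.png");g=t.max(2)
mk=(g[170:200,190:215]<40).astype(np.uint8);n,l,st,c=cv2.connectedComponentsWithStats(mk)
for i in range(1,n):
    if st[i,4]>20:print("top",st[i]+[190,170,0,0,0],c[i]+[190,170],ray("top",c[i]+[190,170],.16))
h=np.array([.6165,.2215])
for p in([.595,.283,.185],[.595,.283,.135]):print("proj w2",proj("w",p,m2),"top",proj("top",p))
# rim ellipse centroid in top view, grey wheel
cv2.imwrite("pics/c5.png",cv2.resize(np.hstack([cv2.imread("pics/w2.png")[240:360,170:310],t[130:250,180:320]]),None,fx=2.8,fy=2.8,interpolation=cv2.INTER_CUBIC))
E
```

```text
hub w2 [0.61350316 0.22119654 0.138     ] w1 [0.61665523 0.21249523 0.138     ]
[  6  14  23  39 736] [278.59918478 295.52038043]
top [196 179  12  13 111] [201.36936937 184.82882883] [0.59527146 0.28554874 0.16      ]
proj w2 [278.97781561 310.25566238] top [200.63927254 182.50436606]
proj w2 [278.26457433 283.82657578] top [203.94339962 187.2047118 ]
```

View pics/c5.png

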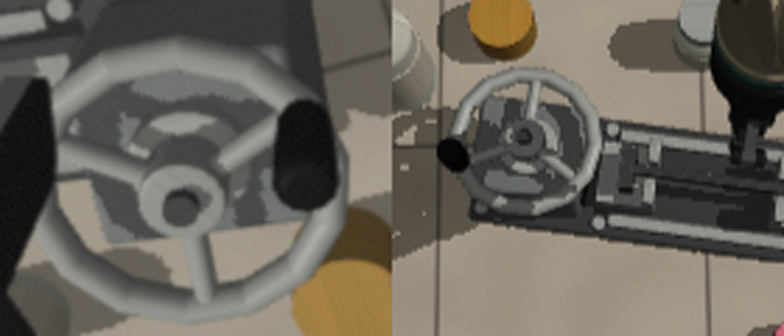

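```bash
python3 - <<'E'
from h import *
import json
m2=json.load(open("w2.json"));m2["mtx"]=np.array(m2["mtx"])
print("hub",ray("w",(234.6,314.3),.138,m2),ray("top",(227.1,178.9),.138))
print("bottle cap",ray("top",(167,131),.23), "shoulder",ray("top",(175,143),.16))
s=arm.read_state();print(s["tool_pos"],s["orientation"][2])
print(rows(s["tool_pos"],1.409,[.594,.285,.29],1.70,6,.2))
E
```

```text
hub [0.61790488 0.21904932 0.138     ] [0.6162516  0.21984918 0.138     ]
bottle cap [0.71938929 0.36171501 0.23      ] shoulder [0.71337753 0.35832799 0.16      ]
[0.58283221 0.01815484 0.30707638] 1.4097078464875186
[[0.2,0.442,-0.053,0.028,-0.008],[0.2,0.444,-0.032,0.028,-0.008],[0.2,0.445,-0.01,0.028,-0.008],[0.2,0.445,0.011,0.028,-0.008],[0.2,0.444,0.033,0.028,-0.008],[0.2,0.442,0.054,0.028,-0.008]]
```

play_rows([
  [0.3,0.442,-0.053,0.1,0],
  [0.3,0.442,-0.053,0.1,0],
  [0.3,0.442,-0.053,0.1,0],
  [0.3,0.442,-0.053,0.1,0],
  [0.3,0.442,-0.053,0.1,0],
  [0.3,0.442,-0.053,0.1,0],
  [0.3,0,0,0,0],
  [0.3,0,0,0,0],
])

```text
t: 12.15
tool_pos: [0.5945, 0.2842, 0.2472]
orientation: [-3.14, 0.002, 1.41]
wrist_force: [0.3, -0.6, 1.3]
grip_width: 0.0553
grip_force: 0.0
```

play_rows([
  [0.3,0,0,0.3,0],
  [0.3,0,0,0.4,0],
  [0.3,0,0,0.27,0],
  [0.3,0,0,0,0],
  [0.3,0,0,0,0],
  [-1,0,0,0,0],
  [-1,0,0,0,0],
  [-1,0,0,0,0],
  [-1,0,0,0,0],
], force=50)

```text
t: 13.28
tool_pos: [0.5944, 0.2856, 0.1534]
orientation: [-3.141, -0.001, 1.41]
wrist_force: [-3.9, -0.7, 5.3]
grip_width: 0.0243
grip_force: 48.8
```

```bash
cat >> h.py <<'E'
H=np.array([.617,.220])
def arc(th0,dth,n,r=.068,yaw=1.41,g=-1,start=None):
    out=[];p=H+r*np.array([np.cos(th0),np.sin(th0)]) if start is None else np.array(start)
    for i in range(1,n+1):
        q=H+r*np.array([np.cos(th0-i*dth),np.sin(th0-i*dth)]);d=q-p;p=q;c,s=np.cos(yaw),np.sin(yaw)
        out.append([g,round(float(10*(c*d[0]+s*d[1])),3),round(float(10*(s*d[0]-c*d[1])),3),0,0])
    return str(out).replace(" ","")
def feel():
    s=arm.read_state();p=s["tool_pos"][:2]-H;th=np.arctan2(p[1],p[0]);f=s["wrist_force"][:2]
    e=p/np.linalg.norm(p);t=np.array([e[1],-e[0]])
    print("t",s["t"],"th",round(th,3),"r",round(np.linalg.norm(p),4),"tangential",round(f@t,2),"radial",round(f@e,2),"z",s["tool_pos"][2],s["orientation"])
E
python3 -c "
from h import *
feel();print(arc(1.902,.25,6)); print(arc(1.902-1.5,.3,9))"
```

```text
t 13.275 th 1.903 r 0.0694 tangential -3.9 radial 0.64 z 0.15336589157572664 [-3.14140010e+00 -5.81061827e-04  1.40981410e+00]
[[-1,0.061,0.158,0,0],[-1,0.02,0.168,0,0],[-1,-0.022,0.168,0,0],[-1,-0.063,0.157,0,0],[-1,-0.1,0.137,0,0],[-1,-0.131,0.108,0,0]]
[[-1,-0.186,0.082,0,0],[-1,-0.202,0.023,0,0],[-1,-0.2,-0.038,0,0],[-1,-0.18,-0.095,0,0],[-1,-0.143,-0.144,0,0],[-1,-0.094,-0.18,0,0],[-1,-0.037,-0.2,0,0],[-1,0.024,-0.202,0,0],[-1,0.082,-0.186,0,0]]
```

play_rows([
  [-1,0.061,0.158,0,0],
  [-1,0.02,0.168,0,0],
  [-1,-0.022,0.168,0,0],
  [-1,-0.063,0.157,0,0],
  [-1,-0.1,0.137,0,0],
  [-1,-0.131,0.108,0,0],
])

```text
t: 14.02
tool_pos: [0.6771, 0.2509, 0.1533]
orientation: [-3.137, -0.004, 1.412]
wrist_force: [-8.0, 2.4, 6.7]
grip_width: 0.0241
grip_force: 49.5
```

```bash
python3 -c "
from h import *
feel()"
```

```text
t 14.025 th 0.475 r 0.0676 tangential -5.79 radial -6.05 z 0.15333292480174832 [-3.1371383  -0.00366513  1.41185053]
```

play_rows([
  [-1,-0.186,0.082,0,0],
  [-1,-0.202,0.023,0,0],
  [-1,-0.2,-0.038,0,0],
  [-1,-0.18,-0.095,0,0],
  [-1,-0.143,-0.144,0,0],
  [-1,-0.094,-0.18,0,0],
])

```text
t: 14.78
tool_pos: [0.6321, 0.155, 0.1534]
orientation: [3.134, -0.005, 1.409]
wrist_force: [6.1, 4.0, -2.3]
grip_width: 0.024
grip_force: 49.2
```

```bash
python3 -c "
from h import *
feel();print(arc(1.902-3.3,.25,10))
t=eyes.get_image('top');cv2.imwrite('pics/top6.png',t)"
```

```text
t 14.775 th -1.342 r 0.0667 tangential -6.84 radial -2.55 z 0.15342362734133774 [ 3.13369559 -0.0051027   1.40899166]
[[-1,-0.035,-0.166,0,0],[-1,0.007,-0.169,0,0],[-1,0.049,-0.162,0,0],[-1,0.087,-0.145,0,0],[-1,0.121,-0.119,0,0],[-1,0.146,-0.086,0,0],[-1,0.163,-0.047,0,0],[-1,0.169,-0.005,0,0],[-1,0.165,0.037,0,0],[-1,0.151,0.077,0,0]]
```

play_rows([
  [-1,-0.035,-0.166,0,0],
  [-1,0.007,-0.169,0,0],
  [-1,0.049,-0.162,0,0],
  [-1,0.087,-0.145,0,0],
  [-1,0.121,-0.119,0,0],
  [-1,0.146,-0.086,0,0],
])

```text
t: 15.58
tool_pos: [0.5513, 0.1998, 0.1532]
orientation: [3.141, 0.007, 1.406]
wrist_force: [-2.2, -9.3, 9.6]
grip_width: 0.0241
grip_force: 51.5
```

```bash
python3 -c "
from h import *
feel();print(arc(1.902-4.8,.15,10))"
```

```text
t 15.575 th -2.844 r 0.0687 tangential -8.26 radial 4.83 z 0.15320803392677468 [3.14087179 0.00733512 1.40618069]
[[-1,0.096,-0.033,0,0],[-1,0.1,-0.018,0,0],[-1,0.102,-0.003,0,0],[-1,0.101,0.012,0,0],[-1,0.098,0.027,0,0],[-1,0.093,0.042,0,0],[-1,0.086,0.055,0,0],[-1,0.077,0.067,0,0],[-1,0.066,0.078,0,0],[-1,0.053,0.087,0,0]]
```

play_rows([
  [-1,0.096,-0.033,0,0],
  [-1,0.1,-0.018,0,0],
  [-1,0.102,-0.003,0,0],
])

```text
t: 15.95
tool_pos: [0.5489, 0.2322, 0.1532]
orientation: [-3.139, 0.006, 1.408]
wrist_force: [-6.4, -5.7, 12.9]
grip_width: 0.0238
grip_force: 51.8
```

```bash
python3 -c "
from h import *
feel()"
```

```text
t 15.95 th 2.965 r 0.0692 tangential -6.78 radial 5.31 z 0.153213281638528 [-3.13892986  0.00614488  1.40835239]
```

play_rows([
  [-1,0.101,0.012,0,0],
  [-1,0.098,0.027,0,0],
])

```text
t: 16.2
tool_pos: [0.5557, 0.2526, 0.1532]
orientation: [-3.139, 0.004, 1.409]
wrist_force: [-7.2, -3.6, 10.3]
grip_width: 0.0241
grip_force: 51.6
```

```bash
python3 -c "
from h import *
feel()"
```

```text
t 16.2 th 2.653 r 0.0694 tangential -6.57 radial 4.66 z 0.15323380370423195 [-3.13856391  0.00425849  1.40932637]
```

play_rows([
  [-1,0.093,0.042,0,0],
  [-1,0.086,0.055,0,0],
  [-1,0.077,0.067,0,0],
])

```text
t: 16.58
tool_pos: [0.5758, 0.2761, 0.1532]
orientation: [-3.138, 0.003, 1.41]
wrist_force: [-7.4, -4.0, 11.3]
grip_width: 0.024
grip_force: 51.6
```

```bash
python3 -c "
from h import *
feel();print(arc(1.902-6.0,.12,12))"
```

```text
t 16.575 th 2.204 r 0.0696 tangential -8.28 radial 1.18 z 0.15324678826414087 [-3.13811094  0.00325739  1.41007075]
[[-1,0.053,0.062,0,0],[-1,0.046,0.068,0,0],[-1,0.037,0.073,0,0],[-1,0.028,0.076,0,0],[-1,0.019,0.079,0,0],[-1,0.009,0.081,0,0],[-1,-0.0,0.082,0,0],[-1,-0.01,0.081,0,0],[-1,-0.02,0.079,0,0],[-1,-0.029,0.076,0,0],[-1,-0.038,0.072,0,0],[-1,-0.046,0.067,0,0]]
```

play_rows([
  [-1,0.053,0.062,0,0],
  [-1,0.046,0.068,0,0],
])

```text
t: 16.82
tool_pos: [0.59, 0.2839, 0.1533]
orientation: [-3.137, 0.003, 1.41]
wrist_force: [-8.9, -2.9, 10.8]
grip_width: 0.0241
grip_force: 51.6
```

```bash
python3 -c "
from h import *
feel()"
```

```text
t 16.825 th 1.971 r 0.0694 tangential -9.28 radial 0.79 z 0.15325010004274994 [-3.13744827e+00  2.98062260e-03  1.41012138e+00]
```

play_rows([
  [-1,0.037,0.073,0,0],
])

```text
t: 16.95
tool_pos: [0.5976, 0.2866, 0.1533]
orientation: [-3.137, 0.003, 1.41]
wrist_force: [-8.6, -2.7, 10.4]
grip_width: 0.0244
grip_force: 51.6
```

```bash
python3 -c "
from h import *
feel()"
```

```text
t 16.95 th 1.855 r 0.0694 tangential -9.05 radial -0.17 z 0.15326317052309849 [-3.13706447e+00  2.86183139e-03  1.41024272e+00]
```

play_rows([
  [-1,0.028,0.076,0,0],
])

```text
t: 17.08
tool_pos: [0.6053, 0.2883, 0.1533]
orientation: [-3.137, 0.003, 1.41]
wrist_force: [-8.5, -2.5, 11.1]
grip_width: 0.0243
grip_force: 51.6
```

```bash
python3 -c "
from h import *
feel()"
```

```text
t 17.075 th 1.741 r 0.0693 tangential -8.82 radial -1.02 z 0.15326378579837954 [-3.13658776e+00  2.78359463e-03  1.41045347e+00]
```

play_rows([
  [-1,0.019,0.079,0,0],
])

```text
t: 17.2
tool_pos: [0.6131, 0.2891, 0.1533]
orientation: [-3.136, 0.003, 1.411]
wrist_force: [-10.2, -1.6, 10.7]
grip_width: 0.0243
grip_force: 51.7
```

```bash
python3 -c "
from h import *
feel()"
```

```text
t 17.2 th 1.627 r 0.0692 tangential -10.29 radial -1.06 z 0.15328408911008884 [-3.13605975e+00  2.61053023e-03  1.41058100e+00]
```

play_rows([
  [-1,0.009,0.081,0,0],
])

```text
t: 17.32
tool_pos: [0.6209, 0.2889, 0.1533]
orientation: [-3.135, 0.002, 1.411]
wrist_force: [-10.9, -1.6, 11.0]
grip_width: 0.024
grip_force: 51.7
```

```bash
python3 -c "
from h import *
feel()"
```

```text
t 17.325 th 1.514 r 0.0691 tangential -10.79 radial -2.23 z 0.15328703940484997 [-3.13548549e+00  2.40109496e-03  1.41084594e+00]
```

play_rows([
  [-1,0,0.08,0,0],
])

```text
t: 17.45
tool_pos: [0.6285, 0.288, 0.1533]
orientation: [-3.135, 0.002, 1.411]
wrist_force: [-11.2, -2.3, 11.1]
grip_width: 0.0242
grip_force: 51.7
```

```bash
python3 -c "
from h import *
feel()"
```

```text
t 17.45 th 1.403 r 0.0689 tangential -10.66 radial -4.14 z 0.153281520427739 [-3.13482251e+00  2.10844402e-03  1.41098286e+00]
```

play_rows([
  [-1,0,0,0,0],
  [-1,0,0,0,0],
  [-1,0,0,0,0],
])

```text
t: 17.82
tool_pos: [0.6298, 0.2877, 0.1533]
orientation: [-3.138, 0.001, 1.41]
wrist_force: [-8.2, -0.4, 9.9]
grip_width: 0.0245
grip_force: 51.4
```

```bash
python3 -c "
from h import *
feel()
import time
"
```

```text
t 17.825 th 1.383 r 0.0689 tangential -8.03 radial -1.95 z 0.15330754893544155 [-3.13763246e+00  1.23939558e-03  1.41040888e+00]
```

play_rows([
  [-1,0,0,0,0],
])

```text
t: 17.95
tool_pos: [0.6298, 0.2877, 0.1533]
orientation: [-3.138, 0.001, 1.41]
wrist_force: [-7.8, -1.0, 9.3]
grip_width: 0.024
grip_force: 51.4
```

```bash
python3 -c "
from h import *
feel()
"
```

```text
t 17.95 th 1.384 r 0.0689 tangential -7.49 radial -2.48 z 0.1532996061135641 [-3.13758689e+00  1.24728848e-03  1.41047791e+00]
```

```bash
python3 -c "
from h import *
print(arc(1.384,.1,5))
"
```

```text
[[-1,-0.005,0.068,0,0],[-1,-0.012,0.067,0,0],[-1,-0.019,0.065,0,0],[-1,-0.025,0.063,0,0],[-1,-0.031,0.06,0,0]]
```

play_rows([
  [-1,-0.007,0.068,0,0],
  [-1,-0.014,0.067,0,0],
  [-1,-0.021,0.065,0,0],
])

```text
t: 18.32
tool_pos: [0.6465, 0.2819, 0.1533]
orientation: [-3.133, 0.001, 1.412]
wrist_force: [-13.3, 0.9, 10.1]
grip_width: 0.0242
grip_force: 51.8
```

```bash
python3 -c "
from h import *
feel()"
```

```text
t 18.325 th 1.126 r 0.0686 tangential -12.41 radial -4.94 z 0.1533134730366365 [-3.13304200e+00  7.23998326e-04  1.41188208e+00]
```

play_rows([
  [-1,0,0,0,0],
  [-1,0,0,0,0],
  [-1,0,0,0,0],
])

```text
t: 18.7
tool_pos: [0.6476, 0.2814, 0.1533]
orientation: [-3.135, 0.001, 1.411]
wrist_force: [-10.4, -1.0, 9.7]
grip_width: 0.0242
grip_force: 51.6
```

```bash
python3 -c "
from h import *
feel()"
```

```text
t 18.7 th 1.108 r 0.0686 tangential -8.89 radial -5.53 z 0.15327004678580902 [-3.13524193e+00  7.23154109e-04  1.41121753e+00]
```

play_rows([
  [-1,0,0,0,0],
])

```text
t: 18.82
tool_pos: [0.6476, 0.2814, 0.1533]
orientation: [-3.135, 0.001, 1.411]
wrist_force: [-10.1, -0.6, 8.7]
grip_width: 0.024
grip_force: 51.6
```

```bash
python3 -c "
from h import *
feel()"
```

```text
t 18.825 th 1.108 r 0.0686 tangential -8.77 radial -5.01 z 0.15328918633537197 [-3.13531064e+00  6.83695494e-04  1.41118892e+00]
```

The resting feel is 8.8 N, so the effort is about 10.8 N, which is firm. I'm letting go and lifting clear.

play_rows([
  [0.2,0,0,0,0],
  [0.2,0,0,0,0],
  [0.2,0,0,0,0],
  [0.2,0,0,-0.2,0],
  [0.2,0,0,-0.5,0],
  [0.2,0,0,-0.6,0],
  [0.2,-0.5,-0.1,-0.3,0],
  [0.2,-0.5,-0.2,0,0],
  [0.2,-0.5,-0.2,0,0],
  [0.2,-0.5,-0.2,0,0],
])

```text
t: 20.08
tool_pos: [0.5497, 0.0921, 0.3134]
orientation: [3.139, -0.0, 1.409]
wrist_force: [0.4, -0.2, -0.5]
grip_width: 0.051
grip_force: 0.0
```

play_rows([
  [0.2,-0.4,0,0,0],
  [0.2,0,0,0,0],
  [0.2,0,0,0,0],
])

```text
t: 20.45
tool_pos: [0.5443, 0.0549, 0.3129]
orientation: [3.14, -0.001, 1.41]
wrist_force: [-0.3, 0.9, -0.5]
grip_width: 0.0508
grip_force: 0.0
```

```bash
python3 - <<'E'
from h import *
s=arm.read_state();print(s["t"],s["tool_pos"],s["wrist_force"])
im=eyes.get_image("wrist");t=eyes.get_image("top")
a=cv2.resize(im,(560,420));b=cv2.resize(t[120:270,170:370],(400,300))
cv2.imwrite("pics/c6.png",np.hstack([im[:400,140:440],cv2.copyMakeBorder(b,0,100,0,0,cv2.BORDER_CONSTANT)]))
E
```

```text
20.45 [0.54429122 0.05486382 0.31292149] [-0.28989202  0.92583941 -0.51162895]
```

View pics/c6.png

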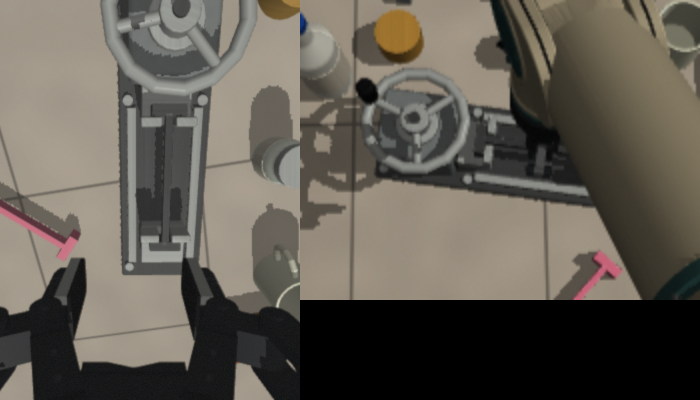

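The picture shows both heads drawn against the hooks (at (168,112) and (163,245)), the blade in the slots, the arm clear and the bystanders in place. I'm handing in the job.

```bash
python3 -c "
from rig import arm
print(arm.finish_job())"
```

```text
the job is handed in; nothing more can be done
None
```

The long blade lies in both hooks and is drawn taut, at about 10.8 N at the knob (estimated from the 8.8 N resting feel); the hand is clear, the other items look unmoved, and the job is handed in, with no verdict returned.

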